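Fit a new filter tube in the tile saw's water feed and zero its service dial

ROBOT

A 7-joint arm with a two-finger parallel gripper is mounted at the origin on the work surface. World frame = base frame: x ahead of the robot, y to its left, z up, the work surface at z = 0. Lengths are in m, angles in rad, forces in N, time in s.
With the tool pointing down it reaches from about 0.35 to 0.9 m from the base axis. Payload 7.2 kg.
Tool frame: the origin (TCP) lies between the finger pads; the fingertips stand 11 mm ahead of it and the grasp point (between the pads) lies 8 mm behind it; z points along the fingers, x is the direction in which the jaws open and shut, and the axes are right-handed (so a half turn about z gives the same grasp; the last joint's range is limited). The gripper opens to 85 mm and grips with 20 to 120 N. Pads are 22 mm wide; open, the fingers measure 114 mm over their backs; the gripper's body (76 mm by 85 mm) begins 54 mm behind the grasp point. The pads swing forward as they close: fully open they stand 13 mm farther back than shut.
Start: joints at [1.162, 0.411, -0.013, 1.596, 0.006, 1.134, -0.082], TCP at [0.209, -0.589, 0.242] pointing down, gripper open.
Joint ranges: [-2.95, 2.95], [-0.29, 1.99], [-1.47, 1.44], [0.14, 2.54], [-1.03, 4.17], [0.13, 1.85], [-2.86, 2.86]. Speed limits (rad/s): [2.39, 2.39, 3.01, 3.01, 3.14, 3.14, 3.14].

INTERFACE

Orientations are given as a unit quaternion [w, x, y, z].
In Python, from cell import env gives the robot as it stands.
- The arm moves only by the shell command python3 -m pendant 'ROWS' [FORCE]. ROWS is JSON, one flat list of numbers, 7 for each row, row after row: the shift along the tool's x, y, z in mm, then the turn, a rotation vector about the tool's x, y, z in degrees, then the gripper command: -1 is shut, 1 is fully open, values between are in proportion. In form: [x, y, z, ax, ay, az, grip, x, y, z, ax, ay, az, grip, ...]. A call has 1 to 12 rows; each row is the pose to reach, as a shift and turn from the pose commanded when the call began, along the tool's axes at that moment; what a row does not reach only later rows make up. A row lasts 1/8 s, in which the tool goes at most 62.5 mm and 10.7 degrees, less where a joint would pass 70% of its speed; a pose out of reach is approached as far as the arm can. A call with a gripper value outside its range is refused whole. The fingers move at their own pace and stop on an object; FORCE is the grip in N (left out, the last holds). Time passes only in rows, so rows that repeat a pose let the fingers close. It gives the time, the measured TCP pose, the force and the opening at its end, in the units of the state.
- env.state(): the state, without advancing time (a new reading comes with each control period).
- env.read_camera(name): name is "scene" or "top"; returns (picture, depth): 400x640x3 uint8, red, green, blue; 400x640 float32, m along the optical axis (not along the pixel's ray), 0 where there is no reading.
- env.camera_info(name): a dict with "K" (3x3 intrinsics, pixels), "extrinsics" (4x4, takes a point from camera to world coordinates). Camera axes: x right, y down, z forward; pixel columns grow to the right and rows downward; lengths in m; the calibration is good to about 2 mm. A picture is of the moment at which its call begins. camera_info takes no time and is no camera call.
- env.finish_job(): hands the job in, once; it reports no verdict.
The state is a dict: "time_s": time; "joint_positions": joint angles; "dq": joint speeds; "effort": joint torques, N m; "tool_pos": TCP position; "orientation": TCP orientation; "contact_force": force on the tool from outside, world axes, zero at the start; "ft_torque": the same for the moment, N m; "grip_width": opening from 0.0 (shut) to 1.0 (fully open).
Only numpy, scipy, OpenCV 4.12 (cv2) and the standard library are available. Lean on these libraries where they do the work, as an engineer would, in place of code of your own. Each camera call takes 0.05 s, during which the arm holds its last target. There are 200 camera calls.

TASK

Take the filter tube out of its wooden stand and push its steel spigot into the leaning push-fit socket, through the resistance of the seal until it bottoms. Then turn the service dial beside the socket anticlockwise (seen from above) back to its zero stop. Leave the tube fully home, and do not disturb the jar, the corner tile or the tapping block.

Things in the scene. Friction and masses are not known exactly. Their poses are not given: they have to be found in the camera images.
- tube: Filter tube, 161 mm long, about 0.2 kg. Origin: centre of its foot (spigot tip); z along the tube to its other end. From the foot: steel spigot 22 mm diameter, 0 to 95 mm (first 5 mm tapered); steel flange 40 mm diameter, 95 to 101 mm; white plastic body 30 mm diameter, 101 to 161 mm (grip here, fingertips may bear on the flange). Starts upright in the stand, foot 12 mm above the bench.
- stand: Plywood block 75 x 75 x 50 mm, fixed to the bench. Origin: centre of its underside. A vertical blind hole 25 mm wide, 38 mm deep, in the middle of its top holds the tube loosely.
- socket: Grey push-fit socket, a round cup 48 mm outside diameter, leaning 30 degrees from vertical: its mouth looks up and roughly away from the robot. Origin: centre of the bore's floor; z runs out of the mouth along the bore; y is horizontal. Bore 24.6 mm diameter, 54 mm deep. Fully home, the tube's foot is at this origin and its flange 41 mm outside the mouth.
- socket_mouth (a point): Centre of the socket's flared mouth (58 mm outside, 34 mm inside, narrowing to the bore over 10 mm). 32 mm inside it, 22 mm above the floor, a black seal disc closes the bore: the tube pushes it inward against about 8 N, it stays where left, and at the floor there is a hard stop.
- dial (a joint): Angle of the service dial in rad: 0 at its zero stop, growing clockwise seen from above, to 2.2. Vertical axis, friction about 0.06 N m, no spring. Starts between 0.7 and 1.3. At zero the bar is at right angles to the socket's y axis, its nose towards the robot against a small steel pin.
- dial_grip (a point): Point on the dial's axis, 74 mm above the bench, where to grip its bar. Black disc 72 mm diameter, top 56 mm above the bench; bar on it 60 mm long, 16 mm wide, up to 91 mm. Turns with the dial: x along the bar, z up; nose and white mark at the -x end. On the socket's base plate, 180 mm to the right of the socket as seen from the robot.
- jar: Glass jar of white tile spacers with a metal lid, 72 mm diameter, 102 mm tall, loose. Origin: centre of its underside. Leave alone.
- corner_tile: White ceramic corner tile, 100 x 100 mm, 9 mm thick with one upturned edge 44 mm high, loose on the bench. Origin: centre of its underside. Leave alone.
- tapping_block: Wooden tapping block 90 x 160 x 40 mm, loose on the bench. Origin: centre of its underside. Leave alone.
There are look-alikes about, which are no part of the job. Of the things like the tube, leave any that is pink or yellow; of the rest the larger one is meant.

How it is judged:
On the way, in this order (a step that is already met when the one before it is completed fails the run):
1. the tube is pushed through the seal and bottoms in the socket (distance between tube and socket below 0.005 m and angle between the z axis of tube and the z axis of socket, either way round below 0.12 rad), for 0.2 s.
2. the dial is turned back to its zero stop (value of joint dial below 0.12 rad), for 0.2 s.
At the end, for the whole second after the job is handed in: The tube is at rest with its foot within 5 mm of the bore floor's centre and its axis within 0.12 rad of the bore's, and the dial is within 0.12 rad of its zero stop (all of step 1 and value of joint dial below 0.12 rad and linear speed of tube below 0.02 m/s); the robot touches nothing.
It fails at once if the jar, the corner tile or the tapping block is shifted by more than 30 mm (distance of any of jar, corner_tile, tapping_block from where it was at the start of the episode above 0.03 m).
It also fails if it takes over 62 s, if anything falls off the work surface, if the arm or the gripper's body presses on something with over 40 N, if the wrist force passes 120 N, or if a joint passes its speed limit or range.

## Working session

There is one attempt and no reset: what is moved stays moved. The work goes in short steps, Python scripts to look and compute and a shell command to move; the robot and the scene stay as the last step left them, time stands still between calls to the robot, and variables do not carry over. Pictures are saved under pics/ and viewed, about 8 in all and at most 12, crops included, and the job is handed in when it is done.

```bash
ls; mkdir -p pics; python3 - <<'E'
from cell import env
import cv2,numpy as np
for n in("scene","top"):
    p,d=env.read_camera(n); cv2.imwrite(f"pics/{n}1.png",p[:,:,::-1]); np.savez(f"{n}1.npz",p=p,d=d)
    i=env.camera_info(n); print(n,np.round(i["K"],1).tolist(),np.round(i["extrinsics"],3).tolist())
print(env.state())
E
```

```text
pics
scene [[373.3, 0.0, 312.7], [0.0, 373.3, 204.0], [0.0, 0.0, 1.0]] [[0.511, 0.585, -0.63, 1.107], [0.86, -0.364, 0.359, -0.281], [-0.02, -0.725, -0.688, 0.65], [0.0, 0.0, 0.0, 1.0]]
top [[430.0, 0.0, 316.4], [0.0, 430.0, 201.0], [0.0, 0.0, 1.0]] [[-0.024, -0.998, 0.055, 0.533], [-1.0, 0.024, 0.004, 0.0], [-0.005, -0.055, -0.998, 1.087], [0.0, 0.0, 0.0, 1.0]]
{'time_s': 0.1, 'joint_positions': array([ 1.16177375,  0.41182234, -0.01273699,  1.59693482,  0.00558907,
        1.13429618, -0.08220683]), 'dq': array([ 0.00082571, -0.00184623,  0.00013064, -0.00255709,  0.00032129,
       -0.00038212, -0.00079616]), 'effort': array([ 3.55863740e-03, -6.01826763e+01,  6.84095565e-01, -3.00087619e+01,
        1.38647610e-02,  6.39104925e-03,  2.29716483e-05]), 'tool_pos': array([ 0.20875802, -0.58866309,  0.24154595]), 'orientation': array([-3.77615062e-04,  8.16791056e-01, -5.76933153e-01, -6.04392667e-04]), 'contact_force': array([-0.43314892, -1.19871539, -0.24017802]), 'ft_torque': array([-0.04108547, -0.03576453,  0.01810304]), 'grip_width': 1.0039207219565074}
```

View pics/scene1.png

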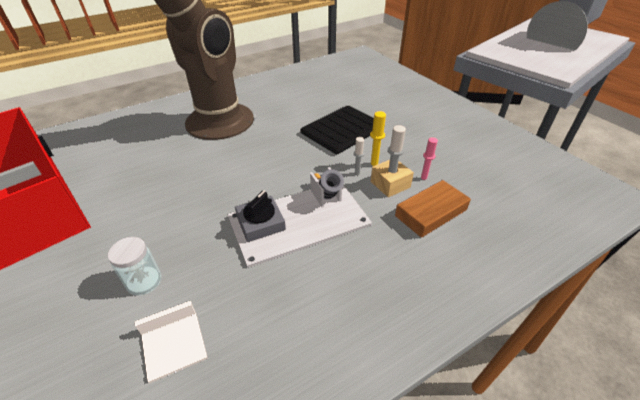

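View pics/top1.png

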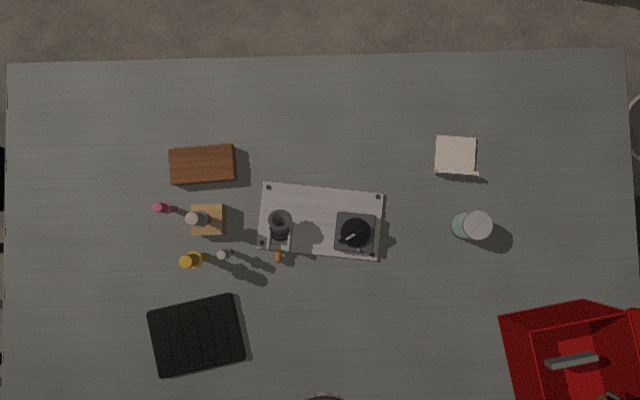

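The tube sits in the stand at top (196,218), with the decoys in yellow, pink and small grey around it. The socket mouth is at about (280,218) and the dial at about (355,235). Next I'll measure from the point clouds.

```bash
cat > h.py <<'E'
import numpy as np,cv2
from cell import env
def cloud(n,f):
    z=np.load(f); p,d=z["p"],z["d"]; i=env.camera_info(n); K=np.array(i["K"]);E=np.array(i["extrinsics"])
    v,u=np.indices(d.shape); P=np.stack([(u-K[0,2])/K[0,0]*d,(v-K[1,2])/K[1,1]*d,d],-1)@E[:3,:3].T+E[:3,3]
    P[d==0]=np.nan
    return p,P
def proj(n,X):
    i=env.camera_info(n);E=np.array(i["extrinsics"]);c=(np.atleast_2d(X)-E[:3,3])@E[:3,:3]; c=c@np.array(i["K"]).T
    return c[:,:2]/c[:,2:]
E
python3 - <<'E'
from h import *
for n in("top","scene"):
    p,P=cloud(n,f"{n}1.npz"); z=P[...,2]
    print(n,"bench",np.nanmedian(z[(abs(P[...,0]-.75)<.1)&(abs(P[...,1])<.3)]))
    m=(P[...,0]>.35)&(P[...,0]<.7)&(P[...,1]>.15)&(P[...,1]<.45)&(z>.1)
    k,l=cv2.connectedComponents(m.astype(np.uint8))
    for j in range(1,k):
        q=P[l==j]
        if len(q)>8:
            t=q[q[:,2]>q[:,2].max()-.015]; print("blob",len(q),p[l==j].mean(0).round(),"top",q.max(0).round(3),t.mean(0).round(3), "ext",np.ptp(t,axis=0).round(3))
    # plate
    for lo,hi,nm in((.004,.03,"plate"),(.072,.1,"dialbar")):
        m=(P[...,0]>.38)&(P[...,0]<.68)&(P[...,1]>-.19)&(P[...,1]<.17)&(z>lo)&(z<hi)
        if nm=="dialbar": m&=P[...,1]<0.0
        q=P[m]; r=cv2.minAreaRect((q[:,:2]*1000).astype(np.float32)); print(nm,r,np.median(q[:,2]))
    m=(P[...,0]>.38)&(P[...,0]<.62)&(P[...,1]>.03)&(P[...,1]<.16)&(z>.06)
    q=P[m]; print("socket",q.min(0),q.max(0),len(q))
    a=cv2.imread(f"pics/{n}1.png")
    c=a[165:275,140:400] if n=="top" else a[100:270,220:450]
    c=cv2.resize(c,None,fx=3,fy=3,interpolation=cv2.INTER_CUBIC); cv2.imwrite(f"pics/c_{n}.png",c)
E
cd pics; python3 -c "
import cv2,numpy as np
a=cv2.imread('c_top.png');b=cv2.imread('c_scene.png');cv2.imwrite('a.png',a);print(a.shape,b.shape)"
```

```text
top bench 7.432652824879149e-05
blob 115 [119.  72.  79.] top [0.591 0.374 0.127] [0.58  0.361 0.123] ext [0.02  0.023 0.013]
blob 317 [100.  93.  85.] top [0.57  0.285 0.177] [0.552 0.27  0.172] ext [0.028 0.029 0.015]
blob 78 [120. 112. 103.] top [0.48  0.232 0.119] [0.47  0.221 0.114] ext [0.018 0.02  0.015]
blob 301 [115.  96.  44.] top [0.478 0.302 0.165] [0.461 0.287 0.16 ] ext [0.028 0.029 0.015]
plate ((529.5888671875, -10.377227783203125), (296.3824768066406, 357.6492919921875), 0.44982457160949707) 0.011895302622549453
dialbar ((511.7069091796875, -86.13468170166016), (16.06739616394043, 59.47500228881836), 28.218503952026367) 0.0906900127706145
socket [0.47267655 0.0639507  0.06000512] [0.5696004  0.12557113 0.10633456] 662
scene bench 6.6348322663722925e-06
blob 305 [184. 151.  27.] top [0.481 0.303 0.162] [0.468 0.284 0.157] ext [0.027 0.029 0.015]
blob 396 [156. 147. 138.] top [0.576 0.288 0.174] [0.56  0.265 0.169] ext [0.028 0.028 0.015]
blob 62 [182. 170. 158.] top [0.485 0.232 0.116] [0.478 0.218 0.11 ] ext [0.018 0.022 0.015]
blob 111 [185.  97. 119.] top [0.596 0.372 0.126] [0.587 0.358 0.12 ] ext [0.022 0.023 0.015]
plate ((530.3078002929688, -1.879425048828125), (304.89093017578125, 205.6343231201172), 82.65360260009766) 0.011581421021438443
dialbar ((516.1309204101562, -87.666748046875), (17.6856689453125, 60.515872955322266), 29.417089462280273) 0.08836049877812868
socket [0.47645299 0.06061665 0.06007517] [0.57473949 0.12262247 0.10550838] 536
(330, 780, 3) (510, 690, 3)
```

View pics/c_top.png

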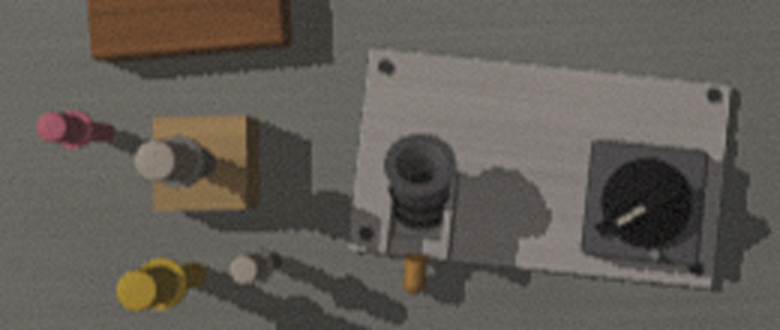

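View pics/c_scene.png

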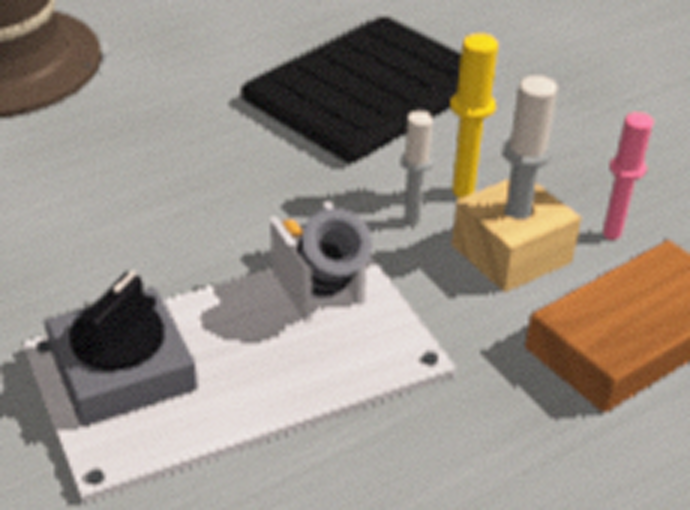

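The white-bodied tube in the stand is the target. The dial nose points left and down in the top view, so the dial is at about +1 rad. I'll fit precise models for the tube cylinder, socket rim, plate yaw and dial bar.

```bash
cat >> h.py <<'E'
from scipy.spatial.transform import Rotation as Rn
from scipy.optimize import least_squares
def go(pos,R):
    "shift mm / rotvec deg in tool axes from measured pose to TCP pos,R"
    s=env.state(); q=s["orientation"]; C=Rn.from_quat([q[1],q[2],q[3],q[0]])
    d=C.inv().apply(np.array(pos)-s["tool_pos"])*1000; r=(C.inv()*R).as_rotvec(degrees=True)
    print("t",s["time_s"],"row",d.round(1),r.round(2)); return d,r
def sax(yaw,tilt=np.pi/6): # socket axes
    return Rn.from_euler("ZY",[yaw,tilt])
E
python3 - <<'E'
from h import *
def clean(P): return P[~np.isnan(P).any(-1)]
for n in("top","scene"):
    p,P=cloud(n,f"{n}1.npz"); print(n)
    # tube body
    q=clean(P.reshape(-1,3)); t=q[(abs(q[:,0]-.558)<.025)&(abs(q[:,1]-.271)<.025)&(q[:,2]>.117)&(q[:,2]<.168)]
    f=least_squares(lambda c:np.hypot(t[:,0]-c[0],t[:,1]-c[1])-.015,[.558,.271],loss="soft_l1",f_scale=.001); print(" tube",f.x.round(4),len(t),"top z",np.percentile(q[(abs(q[:,0]-.558)<.01)&(abs(q[:,1]-.271)<.01)&(q[:,2]>.165),2],50).round(4))
    # plate: bright pixels z~12mm
    m=(abs(P[...,2]-.0118)<.004)&(P[...,0]>.42)&(P[...,0]<.66)&(P[...,1]>-.17)&(P[...,1]<.16)&(p.max(-1)>(95 if n=="top" else 120))
    m=cv2.morphologyEx(m.astype(np.uint8),cv2.MORPH_OPEN,np.ones((3,3)))>0
    print(" plate",cv2.minAreaRect((P[m][:,:2]*1000).astype(np.float32)),m.sum())
    # bar top
    b=q[(abs(q[:,0]-.514)<.05)&(abs(q[:,1]+.087)<.05)&(q[:,2]>(.086 if n=="top" else .084))]
    print(" bar",cv2.minAreaRect((b[:,:2]*1000).astype(np.float32)),np.median(b[:,2]),len(b))
    # socket rim: ring face
    s=q[(q[:,0]>.46)&(q[:,0]<.6)&(q[:,1]>.05)&(q[:,1]<.14)&(q[:,2]>.055)]
    def res(x,s):
        l=sax(x[3]).inv().apply(s-x[:3]); r=np.hypot(l[:,0],l[:,1])
        h=l[:,2]
        # surface: face annulus 17-29 at h=0 ; outer cyl r=29 h<0
        df=np.hypot(np.maximum(0,np.maximum(17e-3-r,r-29e-3)),h); dc=np.hypot(r-.029,np.maximum(0,np.maximum(h,-h-.008)))
        di=abs((r-.017)+ (-h)*.47e0)*0.9+np.maximum(0,h)+np.maximum(0,-h-.010)
        dn=np.hypot(r-.024,np.maximum(0,h+.01))
        return np.minimum.reduce([df,dc,di,dn])
    best=None
    for x0 in(.53,.545,.56):
      for z0 in(.08,.09,.1):
        f=least_squares(res,[x0,.095,z0,-.06],args=(s,),loss="cauchy",f_scale=.0015)
        if best is None or f.cost<best.cost:best=f
    print(" mouth",best.x.round(4),best.cost,len(s), np.median(best.fun if 0 else res(best.x,s)))
E
```

```text
top
 tube [0.5523 0.2716] 82 top z 0.1729
 plate ((543.2021484375, -1.8227691650390625), (303.7718811035156, 168.97488403320312), 82.60684204101562) 4029
 bar ((511.7069091796875, -86.13468170166016), (16.06739616394043, 59.47500228881836), 28.218503952026367) 0.09074241822988938 179
 mouth [ 0.5457  0.0903  0.0909 -0.1202] 0.0011937552211240038 714 0.0014001794016560726
scene
 tube [0.5553 0.2702] 230 top z 0.1723
 plate ((547.077880859375, -3.7944488525390625), (304.4007568359375, 171.87982177734375), 82.65360260009766) 4716
 bar ((515.6572265625, -87.87289428710938), (16.65794563293457, 60.409610748291016), 29.417083740234375) 0.0901083116315099 166
 mouth [ 0.5491  0.0879  0.0905 -0.0575] 0.0009132867435941054 577 0.0014368664532435785
```

```bash
cat >> h.py <<'E'
def toolR(tilt,yaw=0.): # fingers point outward by tilt(deg), jaws along y rotated by yaw
    a=np.deg2rad(tilt); z=np.array([np.sin(a),0,-np.cos(a)]); x=np.array([0,-1.,0]); y=np.cross(z,x)
    return Rn.from_euler("z",yaw)*Rn.from_matrix(np.stack([x,y,z],1))
E
python3 - <<'E'
from h import *
R=toolR(15); z=R.apply([0,0,1]); g=np.array([.554,.271,.138])
go(g+.008*z-.1*z,R); go(g+.008*z,R)
E
```

```text
t 0.1 row [-702.7 -590.3   15.6] [14.87  2.64 19.41]
t 0.1 row [-693.9 -614.7  112.2] [14.87  2.64 19.41]
```

```bash
python3 -m pendant '[-350,-295,0,7,1,10,1,-703,-590,16,15,2.6,19.4,1,-703,-590,16,15,2.6,19.4,1,-703,-590,16,15,2.6,19.4,1,-703,-590,16,15,2.6,19.4,1,-703,-590,16,15,2.6,19.4,1,-703,-590,16,15,2.6,19.4,1,-703,-590,16,15,2.6,19.4,1,-703,-590,16,15,2.6,19.4,1,-703,-590,16,15,2.6,19.4,1,-703,-590,16,15,2.6,19.4,1,-703,-590,16,15,2.6,19.4,1]'; python3 - <<'E'
from h import *
R=toolR(15); z=R.apply([0,0,1]); g=np.array([.554,.271,.138])
go(g+.008*z-.1*z,R)
E
```

```text
time_s: 1.6
tool_pos: [0.4712, 0.1132, 0.2297]
orientation: [0.093, -0.7, 0.701, -0.094]
contact_force: [1.6, -1.5, -0.0]
grip_width: 1.001
t 1.6 row [-157.9  -56.    18. ] [-0.23 -0.07 -0.06]
```

```bash
python3 -m pendant '[-60,-20,6,0,0,0,1,-120,-42,13,0,0,0,1,-158,-56,18,0,0,0,1,-158,-56,18,0,0,0,1,-158,-56,18,0,0,0,1,-158,-56,18,0,0,0,1]'; python3 - <<'E'
from h import *
R=toolR(15); z=R.apply([0,0,1]); g=np.array([.554,.271,.138])
go(g+.008*z-.1*z,R);go(g+.008*z,R)
p,d=env.read_camera("scene"); cv2.imwrite("pics/p5.png",cv2.resize(p[40:240,240:480,::-1],None,fx=3,fy=3))
E
```

```text
time_s: 2.35
tool_pos: [0.5295, 0.2682, 0.2266]
orientation: [0.093, -0.7, 0.701, -0.094]
contact_force: [-0.1, 0.7, -0.0]
grip_width: 0.998
t 2.35 row [-2.8 -0.8 -0.1] [-0.16 -0.11 -0.06]
t 2.35 row [-3.  -0.5 99.9] [-0.16 -0.11 -0.06]
```

View pics/p5.png

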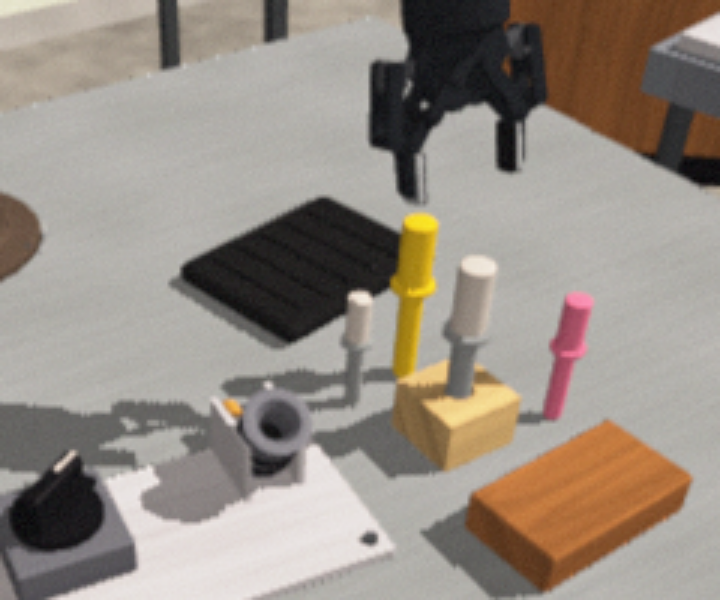

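The open jaws are above the tube, centred on it, and the way is clear. Descending and gripping.

```bash
python3 -m pendant '[-3,-1,35,0,0,0,1,-3,-1,70,0,0,0,1,-3,-1,100,0,0,0,1,-3,-1,100,0,0,0,1,-3,-1,100,0,0,0,1,-3,-1,100,0,0,0,-1,-3,-1,100,0,0,0,-1,-3,-1,100,0,0,0,-1,-3,-1,100,0,0,0,-1,-3,-1,100,0,0,0,-1,-3,-1,100,0,0,0,-1,-3,-1,100,0,0,0,-1]' 60; python3 - <<'E'
from h import *
go([0.554,.271,.230],toolR(15))
E
```

```text
time_s: 3.9
tool_pos: [0.557, 0.2726, 0.131]
orientation: [0.093, -0.701, 0.701, -0.094]
contact_force: [-2.0, -1.9, 6.1]
grip_width: 0.335
t 3.9 row [  1.7 -23.1 -96.3] [-0.21 -0.05  0.01]
```

```bash
python3 -m pendant '[0,-5,-20,0,0,0,-1,0,-13,-48,0,0,0,-1,0,-21,-78,0,0,0,-1,0,-32,-120,0,0,0,-1,0,-32,-120,0,0,0,-1,0,-32,-120,0,0,0,-1]' 80; cat >> h.py <<'E'
def snap(tag):
    out={}
    for n in("scene","top"):
        p,d=env.read_camera(n); np.savez(f"{n}_{tag}.npz",p=p,d=d); out[n]=cloud(n,f"{n}_{tag}.npz")
    return out
def fit_tube(P,foot,ax,seg=(.0,.101)):
    "fit foot and axis with points near predicted spigot+flange"
    q=P.reshape(-1,3); q=q[~np.isnan(q).any(1)]; ax=ax/np.linalg.norm(ax)
    e1=np.cross(ax,[0,1,0]); e1/=np.linalg.norm(e1); e2=np.cross(ax,e1)
    h=(q-foot)@ax; rr=np.linalg.norm((q-foot)-np.outer(h,ax),axis=1)
    s=q[(h>-.01)&(h<.12)&(rr<.032)&~((h>.108)&(rr>.022))]
    def res(x):
        a=ax+x[3]*e1+x[4]*e2; a/=np.linalg.norm(a); f=foot+x[0]*e1+x[1]*e2+x[2]*ax
        d=s-f; h=d@a; r=np.linalg.norm(d-np.outer(h,a),axis=1)
        sp=np.hypot(r-.011,np.maximum(0,np.maximum(-h,h-.095))); bo=np.hypot(r-.015,np.maximum(0,.101-h))
        fl=np.hypot(np.maximum(0,r-.02),np.minimum(abs(h-.095),abs(h-.101))+10*np.maximum(0,.011-r)); fc=np.hypot(r-.02,np.maximum(0,abs(h-.098)-.003))
        ft=np.hypot(h,np.maximum(0,r-.011))
        return np.minimum.reduce([sp,bo,fl,fc,ft])
    f=least_squares(res,np.zeros(5),loss="cauchy",f_scale=.0012); x=f.x
    a=ax+x[3]*e1+x[4]*e2; a/=np.linalg.norm(a); return foot+x[0]*e1+x[1]*e2+x[2]*ax,a,len(s),np.median(res(x))
E
python3 - <<'E'
from h import *
o=snap("lift"); s=env.state(); print(s["tool_pos"],s["grip_width"],s["contact_force"])
t=s["tool_pos"]; 
R=toolR(15); g=t-.008*R.apply([0,0,1]); 
for n in o:
    f0=np.array([.554,.271,t[2]-.131+.012]); print(n,fit_tube(o[n][1],f0,np.array([0,0,1.])))
E
```

```text
time_s: 4.65
tool_pos: [0.5558, 0.2726, 0.2546]
orientation: [-0.093, 0.701, -0.701, 0.093]
contact_force: [-0.7, -0.9, -2.0]
grip_width: 0.332
[0.5555436  0.27237059 0.25351754] 0.32938244543927964 [ 0.19311182 -0.14083833 -1.8805328 ]
scene (array([0.55429839, 0.27085277, 0.13505076]), array([-9.10594636e-04,  2.96118164e-03,  9.99995201e-01]), 482, np.float64(0.0006721872398155098))
top (array([0.5506815 , 0.27175718, 0.13474748]), array([ 0.00225213, -0.00119611,  0.99999675]), 49, np.float64(0.00028364345109285413))
```

```bash
cat >> h.py <<'E'
YAW=-.129
def fit_mouth(P,yaw=YAW):
    q=P.reshape(-1,3); q=q[~np.isnan(q).any(1)]
    s=q[(q[:,0]>.46)&(q[:,0]<.6)&(q[:,1]>.05)&(q[:,1]<.14)&(q[:,2]>.055)]
    def res(x):
        l=sax(yaw).inv().apply(s-x[:3]); r=np.hypot(l[:,0],l[:,1]); h=l[:,2]
        df=np.hypot(np.maximum(0,np.maximum(17e-3-r,r-29e-3)),h); dc=np.hypot(r-.029,np.maximum(0,np.maximum(h,-h-.008)))
        di=abs((r-.017)-h*.47)*.9+np.maximum(0,h)+np.maximum(0,-h-.010); dn=np.hypot(r-.024,np.maximum(0,h+.01))
        return np.minimum.reduce([df,dc,di,dn])
    f=min((least_squares(res,[x,.09,z,],loss="cauchy",f_scale=.0015) for x in(.54,.55) for z in(.085,.095)),key=lambda f:f.cost)
    return f.x,np.median(res(f.x))
E
python3 - <<'E'
from h import *
ms=[]
for n in("top","scene"):
    for t in("1",): 
        m,e=fit_mouth(cloud(n,f"{n}{t}.npz")[1]); print(n,m.round(4),e); ms.append(m)
m=np.mean(ms,0); foot=np.array([.5525,.2713,.1349]); s=env.state(); Q=sax(YAW); a=Q.apply([0,0,1]); t=s["tool_pos"]
print("mouth",m,"axis",a)
for h in(.07,.025): go(m+h*a+Q.apply(t-foot),Q*toolR(15))
E
```

```text
top [0.5457 0.0902 0.0909] 0.0013953392156565306
scene [0.5491 0.0876 0.0904] 0.0014707775707824644
mouth [0.54742848 0.08890147 0.09065421] axis [ 0.49584552 -0.06432126  0.8660254 ]
t 4.75 row [194.9 -84.8  24.1] [-30.02  -0.07   7.49]
t 4.75 row [191.9 -53.1  56. ] [-30.02  -0.07   7.49]
```

```bash
python3 -m pendant '[40,-50,0,-8,0,2,-1,90,-85,10,-16,0,4,-1,140,-85,20,-24,0,6,-1,195,-85,24,-30,0,7.5,-1,195,-85,24,-30,0,7.5,-1,195,-85,24,-30,0,7.5,-1,195,-85,24,-30,0,7.5,-1,195,-85,24,-30,0,7.5,-1]'; python3 - <<'E'
from h import *
o=snap("pre"); s=env.state(); print(s["joint_positions"].round(2),s["tool_pos"],s["orientation"],s["grip_width"])
Q=sax(YAW);a=Q.apply([0,0,1]); R=Q*toolR(15); q=s["orientation"]; C=Rn.from_quat([q[1],q[2],q[3],q[0]])
print("tilt err",(R.inv()*C).as_rotvec(degrees=True))
fs=[]
for n,m in(("top",[.5457,.0902,.0909]),("scene",[.5491,.0876,.0904])):
    f,ax,k,e=fit_tube(o[n][1],np.array(m)+.07*a,a)
    m2,e2=fit_mouth(o[n][1])
    print(n,"foot in socket frame mm",(Q.inv().apply(f-m)*1000).round(1),"axis",Q.inv().apply(ax).round(3),k,e,"mouth2",m2.round(4))
p=o["scene"][0]; cv2.imwrite("pics/p6.png",cv2.resize(p[60:260,200:440,::-1],None,fx=3,fy=3))
E
```

```text
time_s: 5.75
tool_pos: [0.644, 0.0794, 0.2542]
orientation: [-0.085, -0.655, 0.744, 0.097]
contact_force: [0.4, -0.2, -2.0]
grip_width: 0.334
[ 0.27  0.72 -0.78  1.25  0.35  1.58 -2.17] [0.64422564 0.07882062 0.2541198 ] [-0.08538189 -0.65500525  0.74449919  0.09694851] 0.33026990846419496
tilt err [ 0.15486659  0.02633072 -0.06989383]
top foot in socket frame mm [ 0.5  0.7 70.3] axis [0.003 0.008 1.   ] 331 0.0004564709118899668 mouth2 [0.5458 0.0903 0.091 ]
scene foot in socket frame mm [-0.8  2.3 70.4] axis [0.002 0.009 1.   ] 314 0.0003706203218460614 mouth2 [0.5489 0.0878 0.0905]
```

View pics/p6.png

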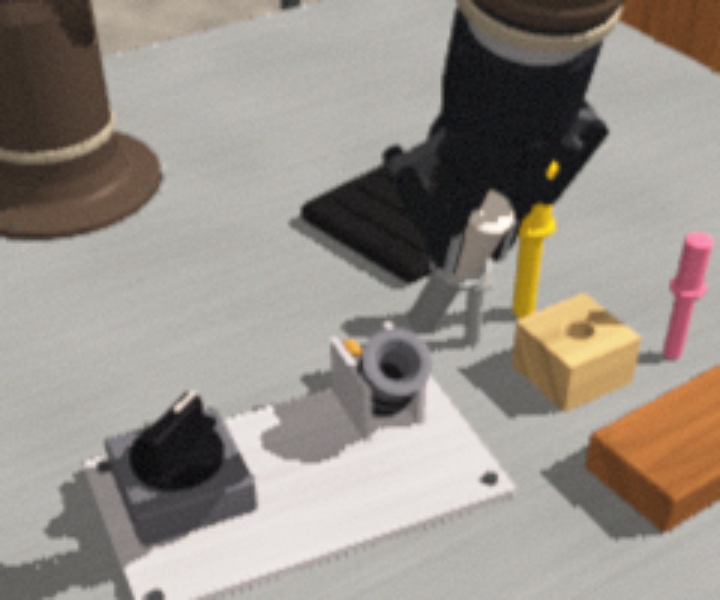

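The spigot is coaxial with the bore to within about 2 mm sideways, and 70 mm out from the mouth. I'll shift 1.5 mm and start the insertion.

```bash
python3 -m pendant '[1.5,5,19,0,0,0,-1,1.5,10,38,0,0,0,-1,1.5,15.5,58,0,0,0,-1,1.5,18,68,0,0,0,-1,1.5,19.5,73,0,0,0,-1,1.5,21,78,0,0,0,-1,1.5,22,82,0,0,0,-1,1.5,22,82,0,0,0,-1]'; python3 - <<'E'
from h import *
s=env.state(); Q=sax(YAW); print("force socket frame",Q.inv().apply(s["contact_force"]),s["ft_torque"])
go([0.64422564,0.07882062,0.2541198],Q*toolR(15))
E
```

```text
time_s: 6.85
tool_pos: [0.6024, 0.0825, 0.1803]
orientation: [-0.085, -0.655, 0.745, 0.097]
contact_force: [0.2, 1.6, -1.3]
grip_width: 0.338
force socket frame [ 0.64082063  1.56402486 -1.11270238] [ 0.44942683 -0.52817896 -0.22147049]
t 6.85 row [ -1.8 -21.6 -82.1] [-0.14  0.05  0.01]
```

```bash
python3 -m pendant '[0,2,7.5,0,0,0,-1,0,4,15,0,0,0,-1,0,5,19,0,0,0,-1,0,6,23,0,0,0,-1,0,7,27,0,0,0,-1,0,8,31,0,0,0,-1,0,8.8,33,0,0,0,-1,0,8.8,33,0,0,0,-1]'; python3 - <<'E'
from h import *
s=env.state(); Q=sax(YAW); print("force socket frame",Q.inv().apply(s["contact_force"]),s["ft_torque"])
go([0.6024,0.0825,0.1803],Q*toolR(15))
E
```

```text
time_s: 7.85
tool_pos: [0.5863, 0.0849, 0.1517]
orientation: [-0.084, -0.655, 0.745, 0.097]
contact_force: [2.1, 3.5, 7.7]
grip_width: 0.333
force socket frame [-2.43560313  3.71381842  7.52217927] [ 1.07524638 -0.26639358 -0.40354406]
t 7.85 row [  0.3  -8.4 -31.8] [-0.25  0.09  0.  ]
```

```bash
python3 -m pendant '[0,0.6,2.5,0,0,0,-1,0,1.2,5,0,0,0,-1,0,1.6,6,0,0,0,-1,0,2,7.5,0,0,0,-1,0,2,7.5,0,0,0,-1]'; python3 - <<'E'
from h import *
s=env.state(); Q=sax(YAW); print("force socket frame",Q.inv().apply(s["contact_force"]),s["grip_width"])
go([0.5863,0.0849,0.1517],Q*toolR(15))
E
```

```text
time_s: 8.48
tool_pos: [0.5833, 0.0853, 0.146]
orientation: [-0.083, -0.654, 0.745, 0.096]
contact_force: [3.8, 3.2, 14.9]
grip_width: 0.334
force socket frame [-4.51426221  3.69517548 14.59273331] 0.33414544467246143
t 8.475 row [ 0.  -1.5 -6.3] [-0.36  0.11 -0.02]
```

```bash
python3 -m pendant '[0,0.5,2,0,0,0,-1,0,0.9,3.5,0,0,0,-1,0,0.9,3.5,0,0,0,-1]'; python3 - <<'E'
from h import *
s=env.state(); Q=sax(YAW);a=Q.apply([0,0,1]); print("force socket frame",Q.inv().apply(s["contact_force"]),s["grip_width"])
go([0.5833,0.0853,0.146],Q*toolR(15))
o=snap("in")
for n,m in(("top",[.5457,.0902,.0909]),("scene",[.5490,.0877,.0904])):
    P=o[n][1]; l=Q.inv().apply(P.reshape(-1,3)-m).reshape(P.shape); r=np.hypot(l[...,0],l[...,1]); 
    k=(r<.022)&(l[...,2]>.006)&(l[...,2]<.13); h=l[k][:,2]
    print(n,np.c_[np.histogram(h,24,(.0,.12))[0],[np.median(r[k][(h>=i*.005)&(h<i*.005+.005)])*1000 if ((h>=i*.005)&(h<i*.005+.005)).any() else 0 for i in range(24)]].round(0).astype(int).tolist())
    f,ax,c,e=fit_tube(P*np.where((l[...,2]>.012),1,np.nan)[...,None],np.array(m)-.054*a,a); print((Q.inv().apply(f-m)*1000).round(1),Q.inv().apply(ax).round(3),c,e)
E
```

```text
time_s: 8.85
tool_pos: [0.5838, 0.0854, 0.1455]
orientation: [-0.081, -0.654, 0.746, 0.095]
contact_force: [7.0, 0.3, 29.7]
grip_width: 0.332
force socket frame [-8.8856201   1.23245432 29.10784615] 0.3320512072504509
t 8.85 row [ 0.1  0.6 -0.3] [-0.66  0.15 -0.07]
top [[0, 0], [9, 10], [12, 10], [7, 9], [9, 10], [2, 10], [0, 0], [0, 0], [11, 18], [39, 16], [9, 13], [12, 13], [11, 13], [7, 13], [10, 13], [4, 16], [3, 13], [1, 20], [0, 0], [0, 0], [0, 0], [0, 0], [0, 0], [0, 0]]
[  2.4   0.9 -53.6] [-0.007 -0.016  1.   ] 110 0.0005811917310673915
scene [[0, 0], [7, 10], [10, 11], [8, 11], [3, 11], [0, 0], [0, 0], [0, 0], [6, 20], [45, 19], [6, 16], [8, 16], [8, 16], [18, 18], [12, 16], [17, 17], [14, 16], [15, 17], [21, 16], [20, 16], [27, 16], [118, 11], [10, 16], [6, 16]]
[ -0.    0.1 -53.7] [0.013 0.013 1.   ] 92 0.00044624597444499047
```

The hard stop is confirmed: force went from 8 N to 29 N with no further travel, and the camera fit puts the foot 53.6 mm below the mouth. I'll relieve the preload, open and retreat along the tool axis.

```bash
python3 -m pendant '[0,-0.8,-3,0,0,0,-1,0,-0.8,-3,0,0,0,-0.2,0,-0.8,-3,0,0,0,0.5,0,-0.8,-3,0,0,0,1,0,-0.8,-3,0,0,0,1,0,-0.8,-3,0,0,0,1,0,-0.8,-20,0,0,0,1,0,-0.8,-50,0,0,0,1,0,-0.8,-90,0,0,0,1,0,-0.8,-130,0,0,0,1,0,-0.8,-130,0,0,0,1]'; python3 - <<'E'
from h import *
Q=sax(YAW);a=Q.apply([0,0,1]); o=snap("out")
for n,m in(("top",[.5457,.0902,.0909]),("scene",[.5490,.0877,.0904])):
    P=o[n][1]; l=Q.inv().apply(P.reshape(-1,3)-m).reshape(P.shape)
    f,ax,c,e=fit_tube(P*np.where((l[...,2]>.012),1,np.nan)[...,None],np.array(m)-.054*a,a); print((Q.inv().apply(f-m)*1000).round(1),Q.inv().apply(ax).round(3),c,e)
# dial: x axis direction of bar (nose at -x) : yaw -62 deg from cloud; jaws across the bar
import math
bar=np.deg2rad(118.8-180); c=np.array([.5137,-.087,.074])
print("dial angle est",(YAW-bar))
R=Rn.from_euler("z",bar)*toolR(0)  # jaws (tool x) = -bar y
for h in(.17,.0): go(c+[0,0,h-.008],R)
p=o["scene"][0]; cv2.imwrite("pics/p7.png",cv2.resize(p[60:260,200:440,::-1],None,fx=3,fy=3))
E
```

```text
time_s: 10.32
tool_pos: [0.6157, 0.0812, 0.2704]
orientation: [-0.083, -0.655, 0.745, 0.096]
contact_force: [0.2, 0.4, -0.1]
grip_width: 0.997
[ -0.9  -0.2 -53.6] [0.059 0.006 0.998] 127 0.0005085796445826914
[ -0.5   1.  -53.6] [0.046 0.006 0.999] 140 0.0005115748838890478
dial angle est 0.9391415022205298
t 10.425 row [179.   67.3  49.6] [13.72 -6.95 53.49]
t 10.425 row [179.1  23.8 214. ] [13.72 -6.95 53.49]
```

View pics/p7.png

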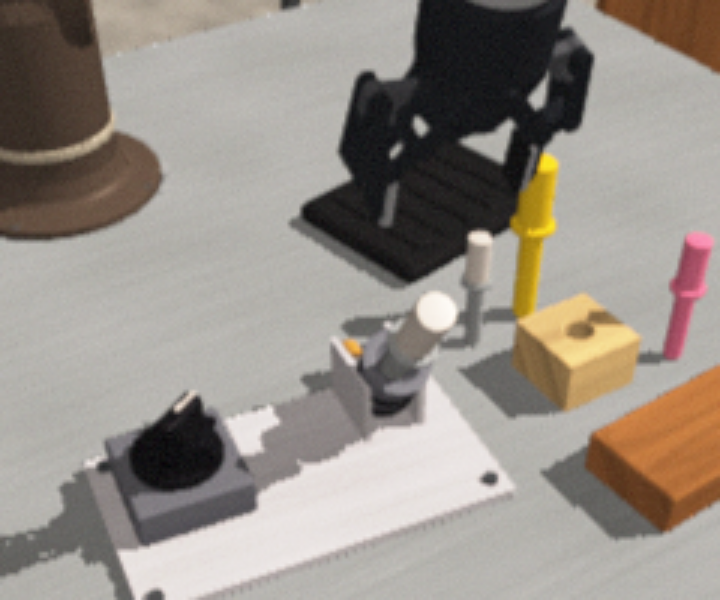

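The tube stays home with a slight settling lean of 0.05 rad (limit 0.12). Now to hover over the dial.

```bash
python3 -m pendant '[45,15,5,3,-2,10,1,90,30,20,6,-3.5,20,1,135,50,35,9,-5,30,1,179,67,50,13.7,-7,40,1,179,67,50,13.7,-7,53.5,1,179,67,50,13.7,-7,53.5,1,179,67,50,13.7,-7,53.5,1,179,67,50,13.7,-7,53.5,1,179,67,50,13.7,-7,53.5,1]'; python3 - <<'E'
from h import *
bar=np.deg2rad(118.8-180); c=np.array([.5137,-.087,.079])
R=Rn.from_euler("z",bar)*toolR(0)
for h in(.165,.0): go(c+[0,0,h-.008],R)
print(env.state()["joint_positions"].round(2))
E
```

```text
time_s: 11.55
tool_pos: [0.5136, -0.087, 0.2346]
orientation: [-0.001, -0.249, 0.969, 0.001]
contact_force: [-0.5, 0.1, -0.5]
grip_width: 1.0
t 11.55 row [-0.1  0.  -1.4] [ 0.1  -0.05  0.03]
t 11.55 row [ -0.2  -0.3 163.6] [ 0.1  -0.05  0.03]
[ 0.61  0.31 -0.66  1.82  0.21  1.08 -2.76]
```

```bash
python3 -m pendant '[0,0,50,0,0,0,0.3,0,0,100,0,0,0,0.3,0,0,135,0,0,0,0.3,0,0,155,0,0,0,0.3,0,0,163,0,0,0,0.3,0,0,163,0,0,0,0.3,0,0,163,0,0,0,-1,0,0,163,0,0,0,-1,0,0,163,0,0,0,-1,0,0,163,0,0,0,-1]' 40; python3 - <<'E'
from h import *
bar=np.deg2rad(118.8-180); c=np.array([.5137,-.087,.079])
go(c-[0,0,.008],Rn.from_euler("z",bar)*toolR(0)); s=env.state(); print(s["contact_force"],s["ft_torque"],s["joint_positions"].round(2))
E
```

```text
time_s: 12.8
tool_pos: [0.5144, -0.0871, 0.0728]
orientation: [0.0, -0.248, 0.969, 0.0]
contact_force: [-0.3, -0.5, 6.0]
grip_width: 0.183
t 12.8 row [0.6 0.4 1.8] [-0.    0.06 -0.02]
[-0.3152744  -0.50029675  6.00130877] [ 0.04533016  0.14101968 -0.01639536] [ 0.42  0.49 -0.43  1.98  0.3   0.73 -2.84]
```

```bash
python3 -m pendant '[0,0,-2,0,0,-4,-1,0,0,-2,0,0,-12,-1,0,0,-2,0,0,-20,-1,0,0,-2,0,0,-28,-1,0,0,-2,0,0,-36,-1,0,0,-2,0,0,-43,-1,0,0,-2,0,0,-48,-1,0,0,-2,0,0,-50,-1,0,0,-2,0,0,-50,-1]'; python3 - <<'E'
from h import *
go([.5137,-.087,.071],Rn.from_euler("z",YAW)*toolR(0)); s=env.state(); print(s["contact_force"],s["ft_torque"],s["joint_positions"].round(2))
E
```

```text
time_s: 13.92
tool_pos: [0.5145, -0.0868, 0.073]
orientation: [0.001, -0.635, 0.773, 0.001]
contact_force: [8.2, 0.9, -16.7]
grip_width: 0.178
t 13.925 row [0.4 0.7 2. ] [-0.02  0.14 -3.79]
[  8.15394696   0.93339896 -16.65790982] [ 0.14244604 -1.7145772   0.04123438] [ 0.58  0.54 -0.65  1.97  0.46  0.78 -2.1 ]
```

```bash
python3 -m pendant '[0,0,2,0,0,-2,-1,0,0,2,0,0,-4,-1,0,0,2,0,0,-6,-1,0,0,2,0,0,-6,-1]'; python3 - <<'E'
from h import *
go([.5137,-.087,.071],Rn.from_euler("z",YAW)*toolR(0)); s=env.state(); print(s["contact_force"],s["ft_torque"])
E
```

```text
time_s: 14.42
tool_pos: [0.5146, -0.0868, 0.0728]
orientation: [0.001, -0.673, 0.739, 0.0]
contact_force: [1.4, 2.2, 7.3]
grip_width: 0.179
t 14.425 row [0.3 0.8 1.8] [-0.05  0.1   2.03]
[1.44784297 2.21583375 7.26050502] [ 0.35322079 -0.14996232 -1.28142534]
```

The moment about z jumped to 1.3 N m, so the dial is at its stop. Unloading, opening and lifting away.

```bash
python3 -m pendant '[0,0,-1,0,0,2,-1,0,0,-1,0,0,2,0,0,0,-1,0,0,2,0.2,0,0,-1,0,0,2,0.2,0,0,-1,0,0,2,0.2,0,0,-30,0,0,2,0.2,0,0,-80,0,0,2,0.2,0,0,-140,0,0,2,0.2,0,-50,-200,0,0,2,0.2,0,-50,-200,0,0,2,0.2,0,-50,-200,0,0,2,0.2]'; python3 - <<'E'
from h import *
Q=sax(YAW);a=Q.apply([0,0,1]); o=snap("end"); s=env.state(); print(s["contact_force"],s["tool_pos"])
for n,m in(("top",[.5457,.0902,.0909]),("scene",[.5490,.0877,.0904])):
    P=o[n][1]; l=Q.inv().apply(P.reshape(-1,3)-m).reshape(P.shape)
    f,ax,c,e=fit_tube(P*np.where((l[...,2]>.012),1,np.nan)[...,None],np.array(m)-.054*a,a); print((Q.inv().apply(f-m)*1000).round(1),Q.inv().apply(ax).round(3),c,e)
    q=P.reshape(-1,3); b=q[(abs(q[:,0]-.514)<.05)&(abs(q[:,1]+.087)<.05)&(q[:,2]>.084)&(q[:,2]<.1)]
    if len(b)>30: print(" bar",cv2.minAreaRect((b[:,:2]*1000).astype(np.float32)))
p=o["scene"][0]; cv2.imwrite("pics/p8.png",p[:,:,::-1])
E
```

```text
time_s: 15.8
tool_pos: [0.5643, -0.0916, 0.2725]
orientation: [0.0, -0.661, 0.75, 0.0]
contact_force: [-0.6, -0.3, -0.9]
grip_width: 0.596
[-0.50920973  0.62096844 -0.04278424] [ 0.56257377 -0.0915913   0.27078723]
[ -0.1  -0.1 -53.5] [0.05  0.004 0.999] 176 0.0005135793024596894
 bar ((508.9698791503906, -86.17792510986328), (16.141265869140625, 54.53611755371094), 82.52906799316406)
[ -1.1   1.1 -53.5] [0.051 0.007 0.999] 138 0.0004741850532665303
 bar ((515.9339599609375, -88.67740631103516), (14.991707801818848, 62.807918548583984), 82.57718658447266)
```

View pics/p8.png

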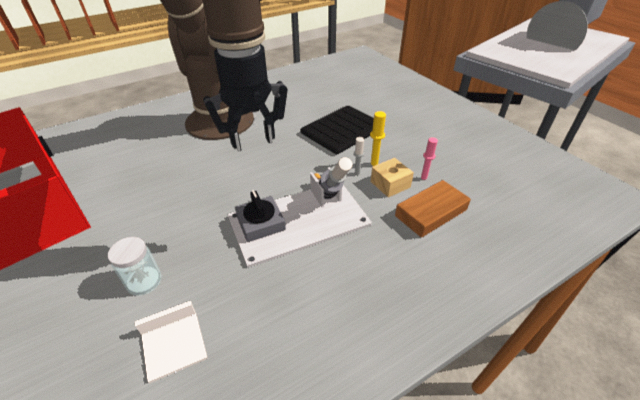

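The bar is now at −7.45°, against a plate yaw of −7.4°, so the dial reads zero. The tube is home, the robot is clear, and the jar, tile and tapping block have not moved.

```bash
python3 -c "
from cell import env
print(env.finish_job())"
```

```text
the job is handed in; nothing more can be done
None
```

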